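# Show the label end of a notched glass plate at the light panel

### The job

Two glass reference plates lie on rests; one has a small notch cut out of one corner, which marks its frosted label end (the frosting itself hardly shows). Pick that plate up by its other, clear end and hold it in front of the sloping light panel so that the label can be read: the label end pointing up the slope, the face that was up still outward, the plate parallel to the panel, with the middle of its label end about 3 cm in front of the middle of the window and nothing touching the panel. Finish while still holding the plate there, motionless, and leave the plain plate and everything else on the table alone.

Things in the scene. Friction and masses are not known exactly. Their poses are not given: they have to be found in the camera images.
- slide_mid (a point): Centre (mid-thickness) of the notched glass plate, 110 x 36 x 6 mm, 60 g, lying flat. x runs along its length to the notched, frosted label end; y across the 36 mm width; z out of the face that lies up at the start. The notch is a 10 x 10 mm square missing from the corner at +x, +y. Grip it across its width.
- slide_label (a point): Middle of the notched plate's label end: 38 mm from the plate's centre along its x axis, half-way up its thickness; same axes.
- blank_mid (a point): Centre of the plain glass plate, same size and look but with four full corners and no notch; to be left alone.
- rest_a: One of two equal fixed aluminium rests, in either place and at almost any yaw; carries the notched plate. Origin under its centre, on the table. Base 52 mm (x, along the plate) x 32 mm (y) x 7 mm high; two cross rails at x = -12 and +12 mm, 7 mm wide, 32 mm long, tops 20 mm above the table, so the plate lies 20 to 26 mm up, 2 mm wider than the rest each side.
- rest_b: The other rest, equal to the first, carrying the plain plate.
- panel: Fixed LED light panel, 140 mm wide, 106 mm up the slope, on a post with a round foot. Origin: middle of the front face of its white window (84 mm up the slope x 114 mm wide), 150 mm above the table; its grey rim stands 2 mm proud. z points straight out, towards the robot and up; x up the slope, away from the robot, 29 degrees (0.50 rad) above level; y level, to the left.
- loupe: Bystander: black loupe 42 mm across, 37 mm tall; origin under its centre.
- marker: Bystander: felt marker lying flat, 125 x 14 mm; origin under its centre.
- v_block: Bystander: steel V-block, 34 x 46 x 36 mm; origin under its centre.
- pot: Bystander: white pot with lid, 53 mm across, 60 mm tall; origin under its centre.
- mouse: Bystander: computer mouse, 108 x 60 x 40 mm; origin under its centre.

How it is judged:
By the outcome, as a careful person would: the job done as asked, in the order asked, and still so for the second after the job is handed in, while the arm keeps its last pose, push and grip.
It also fails if it takes over 35 s, if anything falls off the work surface, if the arm or the gripper's body presses on something with over 40 N, if the wrist force passes 120 N, or if a joint passes its speed limit or range.

### The arm

A 6-joint arm with a two-finger parallel gripper is mounted at the origin on a cart in front of the work surface, level with it; the furniture and walls round the work are solid. World frame = base frame: x ahead of the robot, y to its left, z up, the work surface at z = 0. Lengths are in m, angles in degrees, forces in N, time in s.
With the tool pointing down it reaches from about 0.3 to 0.75 m from the base axis. Payload 8.5 kg.
Tool frame: the origin (TCP) lies at the very end of the fingers, on their centre line; the grasp point (between the pads) lies 19 mm behind it (env.tcp_to_grasp is the distance from the TCP to the grasp point, in m); z points along the fingers, y is the line along which they close (so a half turn about z gives the same grasp; the last joint's range is limited). The gripper opens to 85 mm and grips with 20 to 120 N. Pads are 22 mm wide; open, the fingers measure 114 mm over their backs; the gripper's body (76 mm by 85 mm) begins 54 mm behind the grasp point. The pads swing forward as they close: fully open they stand 13 mm farther back than shut.
Start: joints at [55.502, 21.807, 74.336, -0, 83.858, -12.336], TCP at [0.207, 0.509, 0.231] pointing down, gripper open.
Joint ranges: [-178.18, 178.18], [-50.72, 133.34], [12.68, 142.11], [-81.47, 261.47], [9.98, 163.14], [-165.26, 165.26]. Speed limits (degrees/s): [136.94, 136.94, 180, 180, 180, 180].

### API

Orientations are given as a 3x3 rotation matrix whose columns are the frame's x, y, z axes.
In Python, from rig import status, get_image, env gives the robot as it stands.
- The arm moves only by the shell command python3 -m handwheel 'ROWS' [FORCE]. ROWS is text: rows parted by semicolons, each of 7 numbers parted by spaces: the shift along the world's x, y, z in cm, then the turn, a rotation vector about the world's x, y, z in degrees, then the opening, from 0 (shut) to 1 (fully open). In form: dx dy dz wx wy wz gripper; .... A call has 1 to 8 rows; each row is the pose to reach, as a shift and turn from the pose commanded when the call began; what a row does not reach only later rows make up. A row lasts 1/12 s, in which the tool goes at most 41.7 mm and 7.16 degrees, less where a joint would pass 70% of its speed; a pose out of reach is approached as far as the arm can. A call with a gripper value outside its range is refused whole. The fingers move at their own pace and stop on an object; FORCE is the grip in N (left out, the last holds). Time passes only in rows, so rows that repeat a pose let the fingers close. It gives the time, the measured TCP pose, the force, the opening and the grip force at its end, in the units of the state.
- status.observe(): the state, without advancing time (a new reading comes with each control period).
- get_image(name): name is "scene" or "side" or "wrist"; returns a dict with "color" (480x640x3 uint8, red, green, blue), "vertical_fov" (degrees; the focal length in pixels is half the picture's height over the tangent of half this angle, whatever the lens; pixels are square), "cx", "cy" (the principal point, pixels), "xyz" and "orientation" of the camera in the world. Camera axes: x right, y down, z forward; pixel columns grow to the right and rows downward; lengths in m; the calibration is good to about 2 mm. A picture is of the moment at which its call begins. There is no depth.
- env.close_job(): hands the job in; it is judged then, once.
The state is a dict: "time_s": time; "q": joint angles; "qvel": joint speeds; "joint_efforts": joint torques, N m; "position": TCP position; "tool_rot": TCP orientation; "ft_force": force on the tool from outside, world axes, zero at the start; "wrist_torque": the same for the moment, N m; "grip_width": finger opening in m; "gripper_force": force on a finger pad.
Only numpy, scipy, OpenCV 4.12 (cv2) and the standard library are available. Lean on these libraries where they do the work, as an engineer would, in place of code of your own. Each camera call takes 0.05 s, during which the arm holds its last target. There are 200 camera calls.

## Working session

There is one attempt and no reset: what is moved stays moved. The work goes in short steps, Python scripts to look and compute and a shell command to move; the robot and the scene stay as the last step left them, time stands still between calls to the robot, and variables do not carry over. Pictures are saved under pics/ and viewed, at most 10 in all, crops included, and the job is handed in when it is done.

```bash
mkdir -p pics; ls; cat > h.py <<'E'
import numpy as np, cv2
from rig import status,get_image,env
def grab(n,f):
    i=get_image(n); cv2.imwrite(f,i["color"][:,:,::-1]); np.savez(f+'.npz',**i); return i
def load(f): return dict(np.load(f+'.npz',allow_pickle=True))
def foc(i): return 240/np.tan(np.radians(float(i["vertical_fov"]))/2)
def ray(i,u,v):
    d=np.array([(u-i["cx"])/foc(i),(v-i["cy"])/foc(i),1]); return np.array(i["xyz"]),np.array(i["orientation"])@d
def onz(i,u,v,z):
    o,d=ray(i,u,v); return o+d*(z-o[2])/d[2]
def proj(i,p):
    c=np.array(i["orientation"]).T@(np.array(p)-i["xyz"]); return c[:2]/c[2]*foc(i)+[i["cx"],i["cy"]]
E
python3 - <<'E'
from h import *
for n in("scene","side","wrist"):
    i=grab(n,f"pics/{n}0.png"); print(n,i["vertical_fov"],i["cx"],i["cy"],np.round(i["xyz"],3),np.round(i["orientation"],3).tolist())
s=status.observe();print(s["position"],s["tool_rot"],s["time_s"],env.tcp_to_grasp)
E
```

```text
pics
scene 47.96695080230344 326.8757567060892 239.3599523007691 [1.198 0.744 1.279] [[-0.711, 0.548, -0.441], [0.704, 0.563, -0.434], [0.01, -0.618, -0.786]]
side 43.98464422565888 317.8817557250846 238.14738767932846 [0.481 1.25  0.759] [[-0.999, 0.0, 0.041], [-0.035, 0.488, -0.872], [-0.02, -0.873, -0.488]]
wrist 65.9590871211633 320.0598716178105 234.25952914315408 [0.133 0.541 0.373] [[0.376, 0.88, 0.29], [0.927, -0.357, -0.119], [-0.001, 0.313, -0.95]]
[0.20734396 0.50917707 0.23086568] [[-9.26126483e-01  3.77212582e-01 -6.36439371e-04]
 [ 3.77213040e-01  9.26126061e-01 -9.17038984e-04]
 [ 2.43504445e-04 -1.08936732e-03 -9.99999377e-01]] 0.15 0.0187
```

View pics/scene0.png

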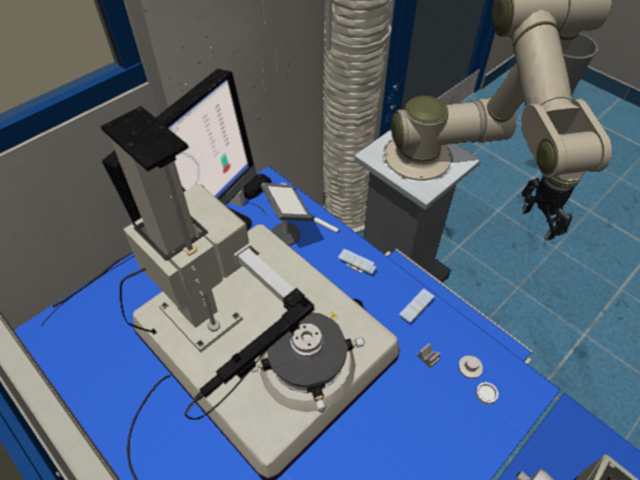

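View pics/side0.png

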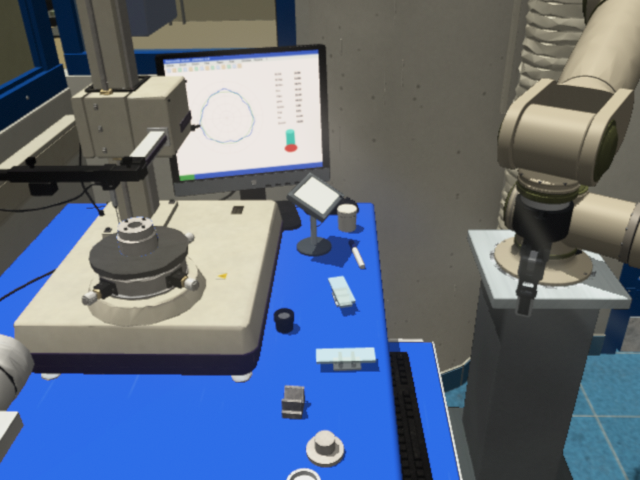

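The scene camera shows the plates at about (357,262) and (417,305), and the panel at (287,202). In the side view the plates are at (341,291) and (346,356), and the panel is at (316,197). Next I'll enlarge the plates and mask them.

```bash
python3 - <<'E'
from h import *
a=load("pics/scene0.png");b=load("pics/side0.png")
print([np.round(onz(a,*p,.026),3).tolist() for p in((357,262),(417,305))],[np.round(onz(b,*p,.026),3).tolist() for p in((341,291),(346,356))])
c=lambda i,x,y:cv2.resize(i["color"][y:y+72,x:x+100],(400,288),interpolation=cv2.INTER_CUBIC)
m=np.vstack([np.hstack([c(a,315,228),c(a,370,270)]),np.hstack([c(b,291,255),c(b,296,320)])])
cv2.imwrite("pics/crop.png",m[:,:,::-1])
for n,i,rois in(("scene",a,((325,235,60,50),(390,280,55,55),(262,175,50,50))),("side",b,((320,270,45,45),(305,335,80,42),(285,165,65,60)))):
    for x,y,w,h in rois:
        p=i["color"][y:y+h,x:x+w].astype(int); k=((p[...,0]>135)).astype(np.uint8)
        cs,_=cv2.findContours(k,0,1); q=max(cs,key=cv2.contourArea); bx=cv2.boxPoints(cv2.minAreaRect(q))+[x,y]
        ap=cv2.approxPolyDP(q,2.5,True)[:,0]+[x,y]
        print(n,cv2.contourArea(q),bx.round(1).tolist(),ap.tolist())
        if w!=50 and h!=60: print([np.round(onz(i,*t,.026),3)[:2].tolist() for t in bx])
E
```

```text
[[0.491, 0.171, 0.026], [0.48, 0.383, 0.026]] [[0.483, 0.176, 0.026], [0.474, 0.39, 0.026]]
scene 347.0 [[338.0, 257.1], [342.6, 247.4], [376.6, 263.5], [372.0, 273.2]] [[339, 255], [370, 272], [375, 267], [371, 261], [345, 249]]
[[0.518, 0.121], [0.483, 0.106], [0.455, 0.214], [0.49, 0.228]]
scene 430.5 [[399.3, 313.5], [423.4, 287.0], [433.3, 296.0], [409.2, 322.5]] [[423, 289], [400, 314], [411, 320], [433, 296]]
[[0.534, 0.367], [0.422, 0.358], [0.425, 0.396], [0.536, 0.403]]
scene 613.0 [[266.8, 186.7], [285.0, 176.1], [306.6, 213.1], [288.3, 223.7]] [[268, 186], [283, 213], [306, 213], [291, 188]]
side 444.0 [[324.2, 280.4], [341.0, 272.0], [355.6, 301.2], [338.8, 309.6]] [[329, 278], [335, 294], [333, 297], [335, 295], [338, 300], [336, 304], [350, 304], [354, 298], [344, 278]]
[[0.521, 0.134], [0.484, 0.099], [0.452, 0.214], [0.488, 0.244]]
side 715.0 [[315.7, 348.2], [374.8, 346.8], [375.1, 360.1], [316.0, 361.5]] [[375, 357], [372, 347], [316, 349], [316, 361], [372, 360]]
[[0.531, 0.368], [0.419, 0.363], [0.42, 0.401], [0.529, 0.406]]
side 873.0 [[293.1, 194.3], [308.1, 172.7], [339.5, 194.4], [324.5, 216.0]] [[311, 177], [294, 194], [324, 213], [338, 194]]
```

View pics/crop.png

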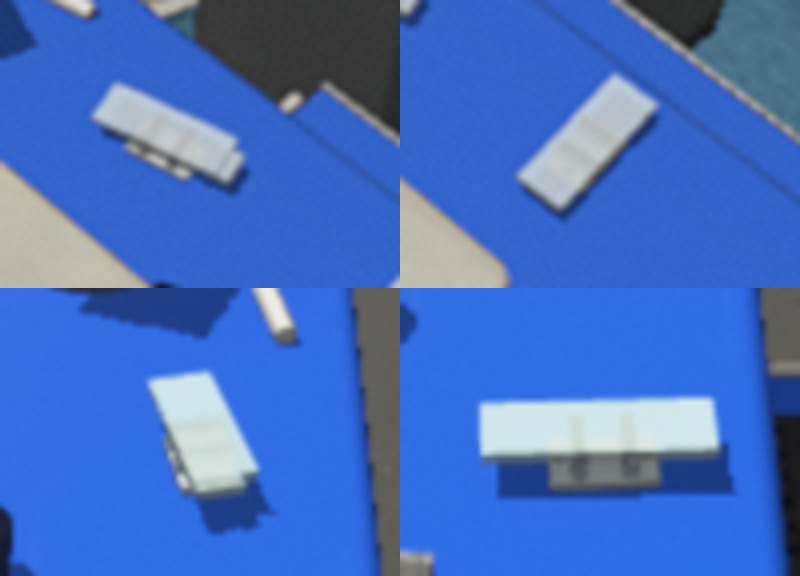

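View pics/wrist0.png

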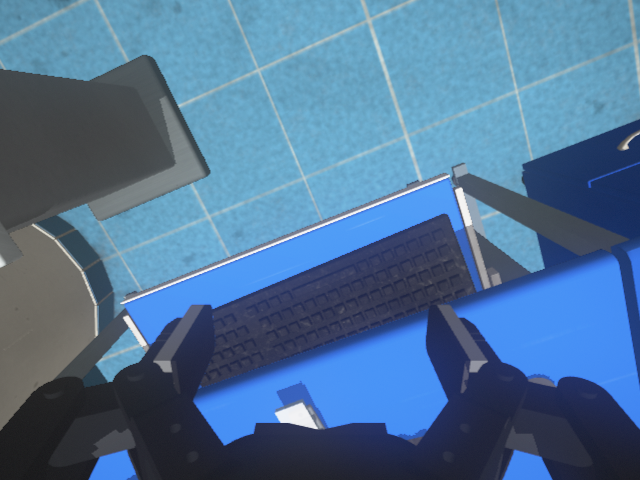

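The notched plate is the one near (0.486, 0.170). Its notch is at (0.455, 0.214), so its x axis is at a yaw of about 104.6°. Now I'll triangulate the panel window and locate the neighbouring objects.

```bash
cat >> h.py <<'E'
def tri(i,p,j,q):
    o,d=ray(i,*p); O,D=ray(j,*q); d=d/np.linalg.norm(d); D=D/np.linalg.norm(D)
    t=np.linalg.lstsq(np.c_[d,-D],O-o,rcond=None)[0]; A=o+t[0]*d; B=O+t[1]*D
    return (A+B)/2,np.linalg.norm(A-B)
def quad(i,x,y,w,h,thr,S=6):
    p=cv2.resize(i["color"][y:y+h,x:x+w],None,fx=S,fy=S,interpolation=cv2.INTER_CUBIC).min(2)
    k=(p>thr).astype(np.uint8); cs,_=cv2.findContours(k,0,1); q=max(cs,key=cv2.contourArea)
    hull=cv2.convexHull(q)
    for e in np.arange(2,60,.5):
        a=cv2.approxPolyDP(hull,e,True)[:,0]
        if len(a)<=4: break
    # refine: fit a line to the contour points near each side
    c=q[:,0].astype(float); L=[]
    for n in range(len(a)):
        s,t=a[n].astype(float),a[(n+1)%len(a)].astype(float); u=(t-s)/np.linalg.norm(t-s); r=c-s
        al=r@u; di=abs(r@[-u[1],u[0]]); g=(di<S*1.2)&(al>.15*np.linalg.norm(t-s))&(al<.85*np.linalg.norm(t-s))
        vx,vy,x0,y0=cv2.fitLine(c[g].astype(np.float32),2,0,.01,.01).ravel(); L.append(np.cross([x0,y0,1],[x0+vx,y0+vy,1]))
    P=[np.cross(L[n-1],L[n]) for n in range(len(L))]
    return np.array([((v[:2]/v[2])+.5)/S-.5+[x,y] for v in P])
E
python3 - <<'E'
from h import *
a=load("pics/scene0.png");b=load("pics/side0.png")
for thr in(130,160):
    A=quad(a,262,178,50,48,thr);B=quad(b,284,165,65,58,thr)
    print(A.round(1).tolist(),B.round(1).tolist())
    best=min((sum(tri(a,A[k],b,B[(s*k+o)%4])[1] for k in range(4)),s,o) for s in(1,-1) for o in range(4)); print(best)
    P=np.array([tri(a,A[k],b,B[(best[1]*k+best[2])%4])[0] for k in range(4)]); print(P.round(4).tolist(),P.mean(0).round(4))
    for k in range(4):
        d=P[(k+1)%4]-P[k]; print(np.linalg.norm(d).round(4),(d/np.linalg.norm(d)).round(3),np.degrees(np.arctan2(d[1],d[0])).round(1))
m=np.hstack([cv2.resize(i["color"][y:y+80,x:x+80],(400,400),interpolation=cv2.INTER_CUBIC) for i,x,y in((a,250,168),(b,280,165))])
cv2.imwrite("pics/pan.png",m[:,:,::-1])
print("marker",[onz(b,*p,.007).round(3)[:2].tolist() for p in((352,244),(363,266))],[onz(a,*p,.007).round(3)[:2].tolist() for p in((314,218),(338,230))],"loupe",onz(b,285,320,.02).round(3),"pot",onz(b,347,218,.03).round(3))
E
```

```text
[[266.5, 185.3], [291.5, 187.5], [307.1, 214.3], [281.7, 213.0]] [[312.1, 175.5], [340.0, 194.6], [322.8, 214.4], [292.4, 194.1]]
(np.float64(0.00681485174864799), 1, 0)
[[0.5576, -0.1305, 0.1659], [0.4872, -0.1048, 0.125], [0.5267, 0.0035, 0.1249], [0.5982, -0.0204, 0.1671]] [ 0.5424 -0.0631  0.1458]
0.0854 [-0.824  0.302 -0.479] 159.9
0.1153 [ 0.342  0.94  -0.001] 70.0
0.0864 [ 0.827 -0.277  0.489] -18.5
0.1174 [-0.346 -0.938 -0.01 ] -110.2
[[267.3, 185.9], [291.0, 188.0], [306.2, 213.7], [282.1, 212.5]] [[312.0, 176.2], [339.2, 194.6], [322.7, 213.7], [293.0, 193.9]]
(np.float64(0.007116784384362976), 1, 0)
[[0.5574, -0.1272, 0.1658], [0.4894, -0.1042, 0.125], [0.5271, 0.0002, 0.125], [0.5965, -0.0208, 0.1675]] [ 0.5426 -0.063   0.1458]
0.0826 [-0.824  0.277 -0.494] 161.4
0.111 [ 0.34  0.94 -0.  ] 70.1
0.0841 [ 0.826 -0.25   0.506] -16.8
0.1133 [-0.345 -0.939 -0.015] -110.2
marker [[0.456, -0.063], [0.431, 0.042]] [[0.454, -0.046], [0.435, 0.04]] loupe [0.598 0.273 0.02 ] pot [ 0.468 -0.163  0.03 ]
```

View pics/pan.png

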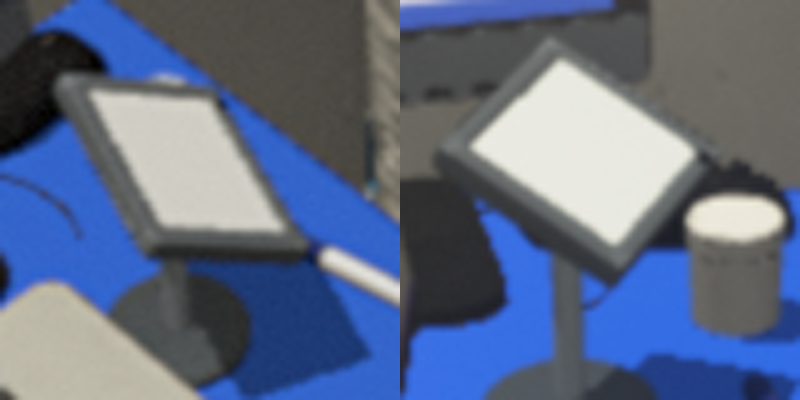

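The window centre comes out at about (0.5425, -0.063), with triangulated z 0.146 against the stated 0.150. The window sides measure 84 x 114 mm as stated, and the panel's heading is about -20°. The pot is at (0.47, -0.16) and the marker runs from (0.456, -0.06) to (0.431, 0.04). I'll move above the clear end.

```bash
python3 -m handwheel '3.6 -4.8 0 0 0 -6.7 0.7; 7.2 -9.6 0 0 0 -13.3 0.7; 10.9 -14.4 0 0 0 -20 0.7; 14.5 -19.2 0 0 0 -26.7 0.7; 18.1 -23.9 0 0 0 -33 0.7; 21 -27.5 0 0 0 -38 0.7; 23 -30.5 -1 0 0 -43 0.7; 25 -33 -2 0 0 -46 0.7'
```

```text
time_s: 0.82
position: [0.4093, 0.2422, 0.2229]
tool_rot: [[-0.368, 0.93, 0.001], [0.93, 0.368, 0.0], [-0.0, 0.001, -1.0]]
ft_force: [0.3, 0.8, 0.9]
grip_width: 0.0598
gripper_force: 0.0
```

```bash
python3 -m handwheel '0 0 0 0 0 0 0.7; 0 0 0 0 0 0 0.7'
```

```text
time_s: 0.98
position: [0.4092, 0.2425, 0.222]
tool_rot: [[-0.368, 0.93, -0.001], [0.93, 0.368, -0.0], [0.0, -0.001, -1.0]]
ft_force: [-0.1, 0.8, 0.2]
grip_width: 0.0596
gripper_force: 0.0
```

```bash
python3 -m handwheel '2 -2.5 -1 0 0 -2 0.7; 4 -5 -3 0 0 -4 0.7; 6 -8 -5 0 0 -5 0.7; 8.8 -11.6 -8 0 0 -7 0.7; 8.8 -11.6 -8 0 0 -7 0.7; 8.8 -11.6 -8 0 0 -7 0.7; 8.8 -11.6 -8 0 0 -7 0.7'; python3 - <<'E'
from h import *
i=grab("wrist","pics/w1.png"); print(np.round(i["xyz"],3),np.round(i["orientation"],3).tolist())
E
```

```text
time_s: 1.57
position: [0.4959, 0.1291, 0.1426]
tool_rot: [[-0.257, 0.966, -0.001], [0.966, 0.257, 0.0], [0.001, -0.001, -1.0]]
ft_force: [-0.3, 0.9, -0.3]
grip_width: 0.06
gripper_force: 0.0
[0.476 0.208 0.285] [[0.966, 0.245, 0.08], [0.258, -0.918, -0.302], [-0.0, 0.313, -0.95]]
```

View pics/w1.png

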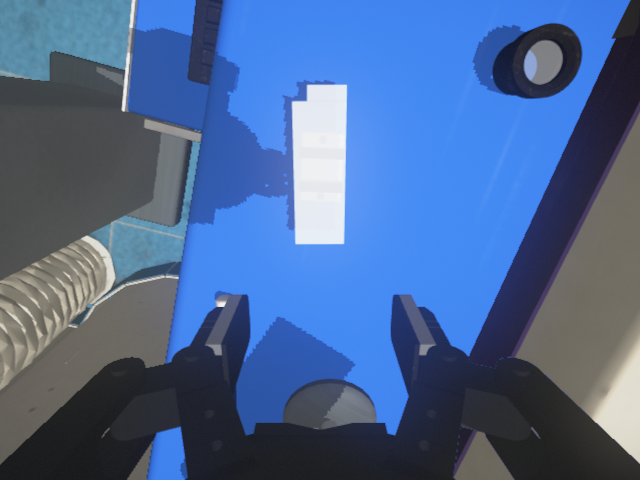

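The wrist view shows the plate from (320,85) to (320,243), with the notch at the top left (300,92). Its clear end faces the gripper. I'll measure it in this view.

```bash
python3 - <<'E'
from h import *
i=load("pics/w1.png"); s=status.observe()
Q=quad(i,280,70,80,190,185); W=np.array([onz(i,*p,.026) for p in Q]); print(Q.round(1).tolist(),W.round(4)[:,:2].tolist())
for k in range(4): d=W[(k+1)%4]-W[k]; print(np.linalg.norm(d).round(4),np.degrees(np.arctan2(d[1],d[0])).round(2))
c=W.mean(0); e=sorted(W,key=lambda w:w[1]); clear=(e[0]+e[1])/2
print("centre",c,"clear end",clear,"tcp",s["position"],"tool yaw",np.degrees(np.arctan2(s["tool_rot"][1][0],s["tool_rot"][0][0])))
E
```

```text
Traceback (most recent call last):
  File "h.py", line 29, in quad
    vx,vy,x0,y0=cv2.fitLine(c[g].astype(np.float32),2,0,.01,.01).ravel(); L.append(np.cross([x0,y0,1],[x0+vx,y0+vy,1]))
                ~~~~~~~~~~~^^^^^^^^^^^^^^^^^^^^^^^^^^^^^^^^^^^^^
cv2.error: OpenCV(4.12.0) /io/opencv/modules/imgproc/src/linefit.cpp:50: error: (-215:Assertion failed) count > 0 in function 'fitLine2D_wods'
```

```bash
python3 - <<'E'
from h import *
i=load("pics/w1.png"); s=status.observe()
k=(i["color"].min(2)>160).astype(np.uint8); k[:, :270]=0;k[:,370:]=0;k[:70]=0;k[260:]=0
ed=[(lambda c:(c.min()-.5,c.max()+.5))(np.flatnonzero(k[v])) for v in range(120,236)]
v=np.arange(120,236); l=np.polyfit(v,[e[0] for e in ed],1); r=np.polyfit(v,[e[1] for e in ed],1)
bot=np.mean([np.flatnonzero(k[:,u]).max()+.5 for u in range(302,338)]); top=np.mean([np.flatnonzero(k[:,u]).min()-.5 for u in range(315,340)])
L=[onz(i,np.polyval(l,t),t,.026) for t in(top,bot)];R=[onz(i,np.polyval(r,t),t,.026) for t in(top,bot)]
print(top,bot,np.round(L+R,4)); 
for n,(A,B) in dict(left=L,right=R,top=(L[0],R[0]),bot=(L[1],R[1])).items(): d=A-B;print(n,np.linalg.norm(d).round(4),np.degrees(np.arctan2(d[1],d[0])).round(2))
e=(L[1]+R[1])/2;t=(L[0]+R[0])/2;x=(t-e)/np.linalg.norm(t-e);c=(t+e)/2;g=c-.042*x
p=np.array(s["position"]);print("centre",c,"x",x,"g",g,"shift cm",(g-p)*100)
E
```

```text
84.5 243.5 [[0.4528 0.2196 0.026 ]
 [0.4814 0.1135 0.026 ]
 [0.4878 0.229  0.026 ]
 [0.5166 0.1229 0.026 ]]
left 0.1099 105.1
right 0.1099 105.19
top 0.0362 -165.04
bot 0.0364 -165.03
centre [0.48467458 0.1712661  0.026     ] x [-0.2612783   0.96526351  0.        ] g [0.49564827 0.13072503 0.026     ] shift cm [ -0.01954819   0.12014449 -11.72175719]
```

```bash
python3 -m handwheel '0 0.1 -3 0 0 0.2 0.7; 0 0.1 -6 0 0 0.2 0.7; 0 0.1 -9 0 0 0.2 0.7; 0 0.1 -11.5 0 0 0.2 0.7; 0 0.1 -13 0 0 0.2 0.7; 0 0.1 -13.9 0 0 0.2 0.7; 0 0.1 -13.9 0 0 0.2 0.7; 0 0.1 -13.9 0 0 0.2 0.7' 30
python3 -m handwheel '0 0 0 0 0 0 0.3; 0 0 0 0 0 0 0.2; 0 0 0 0 0 0 0.2; 0 0 0 0 0 0 0.2; 0 0 0 0 0 0 0.2; 0 0 0 0 0 0 0.2' 30
```

```text
time_s: 2.28
position: [0.4966, 0.1299, 0.0045]
tool_rot: [[-0.261, 0.965, 0.001], [0.965, 0.261, 0.0], [-0.0, 0.001, -1.0]]
ft_force: [-0.2, 0.0, 0.3]
grip_width: 0.0594
gripper_force: 0.0
time_s: 2.78
position: [0.4969, 0.1292, 0.0041]
tool_rot: [[-0.259, 0.966, 0.002], [0.966, 0.259, 0.0], [0.0, 0.002, -1.0]]
ft_force: [0.1, 2.6, 6.8]
grip_width: 0.0352
gripper_force: 29.6
```

The plate is gripped at a width of 35.2 mm with 30 N. I'll lift it straight up, then retreat and start turning.

```bash
python3 -m handwheel '0 0 1 0 0 0 0.2; 0 0 3 0 0 0 0.2; 0 0 6 0 0 0 0.2; -1 -0.5 10 0 0 0 0.2; -3 -1 14 0 0 -4 0.2; -5 -2 18 0 0 -10 0.2; -7 -3 21 0 0 -17 0.2; -8 -4 23 0 0 -24 0.2' 30
python3 -m handwheel '0 0 0 0 0 -7 0.2; 0 0 0 0 0 -14 0.2; 0 0 0 0 0 -21 0.2; 0 0 0 0 0 -28 0.2; 0 0 0 0 0 -35 0.2; 0 0 0 0 0 -42 0.2; 0 0 0 0 0 -49 0.2; 0 0 0 0 0 -56 0.2' 30
python3 - <<'E'
from h import *
from scipy.spatial.transform import Rotation as Ro
s=status.observe();print(s["position"],np.round(s["q"],1))
R=np.array(s["tool_rot"]);print(np.degrees(np.arctan2(R[1,0],R[0,0])))
E
```

```text
time_s: 3.45
position: [0.4144, 0.0887, 0.2368]
tool_rot: [[0.161, 0.987, 0.002], [0.987, -0.161, -0.001], [-0.0, 0.002, -1.0]]
ft_force: [1.2, -0.5, -0.4]
grip_width: 0.0354
gripper_force: 30.0
time_s: 4.12
position: [0.4158, 0.0888, 0.2337]
tool_rot: [[0.909, 0.418, -0.001], [0.418, -0.909, -0.0], [-0.001, -0.0, -1.0]]
ft_force: [0.5, 0.5, -1.3]
grip_width: 0.0357
gripper_force: 30.0
[0.41577905 0.08883865 0.23372314] [-4.   9.1 92.1 -0.  78.8 61.4]
24.684911143650293
```

```bash
cat >> h.py <<'E'
from scipy.spatial.transform import Rotation as Ro
C0=np.array([.5425,-.063,.150]); H0=-20.
def goal(out,C=C0,h=H0,lab=(.0818,-.0009,-.0189)):
    x=Ro.from_euler('ZY',[h,-np.degrees(.5)],degrees=True).as_matrix()[:,0]
    y=np.array([-np.sin(np.radians(h)),np.cos(np.radians(h)),0]); z=np.cross(x,y)
    R=np.c_[x,-y,-z]; return C+out*z-R@np.array(lab),R
def go(out,**k):
    s=status.observe(); p,R=goal(out,**k); S=np.array(s["tool_rot"])
    print(out,"target",p.round(4),"shift cm",((p-s["position"])*100).round(2),"turn",np.degrees(Ro.from_matrix(R@S.T).as_rotvec()).round(2))
E
python3 - <<'E'
from h import *
go(.10);go(.03)
E
```

```text
0.1 target [ 0.4382 -0.026   0.182 ] shift cm [  2.24 -11.48  -5.18] turn [  1.2  -29.41 -43.73]
0.03 target [ 0.4697 -0.0375  0.1205] shift cm [  5.4  -12.63 -11.32] turn [  1.2  -29.41 -43.73]
```

```bash
python3 -m handwheel '0 -1.5 1 0.15 -3.7 -5.5 0.2; 0.3 -3 1 0.3 -7.4 -11 0.2; 0.6 -4.5 1 0.45 -11 -16.4 0.2; 1 -6 0 0.6 -14.7 -21.9 0.2; 1.3 -7.5 -1 0.75 -18.4 -27.3 0.2; 1.6 -9 -2 0.9 -22 -32.8 0.2; 2 -10.5 -4 1.05 -25.7 -38.3 0.2; 2.2 -11.5 -5.2 1.2 -29.4 -43.7 0.2' 30
python3 -m handwheel '0 0 0 0 0 0 0.2; 0 0 0 0 0 0 0.2; 0 0 0 0 0 0 0.2' 30
python3 - <<'E'
from h import *
go(.10);go(.05);go(.03)
for n in("scene","side","wrist"): grab(n,f"pics/{n}2.png")
a=load("pics/scene2.png");b=load("pics/side2.png");w=load("pics/wrist2.png")
m=np.hstack([cv2.resize(i["color"][y:y+110,x:x+110],(400,400),interpolation=cv2.INTER_CUBIC) for i,x,y in((a,245,140),(b,275,135))])
cv2.imwrite("pics/pan2.png",m[:,:,::-1])
print(np.round(status.observe()["q"],1))
E
```

```text
time_s: 4.78
position: [0.4376, -0.027, 0.1809]
tool_rot: [[0.824, -0.342, 0.452], [-0.298, -0.94, -0.166], [0.482, 0.002, -0.876]]
ft_force: [0.5, -1.0, -1.5]
grip_width: 0.0352
gripper_force: 30.0
time_s: 5.03
position: [0.4388, -0.0258, 0.1826]
tool_rot: [[0.828, -0.334, 0.451], [-0.291, -0.943, -0.164], [0.48, 0.004, -0.877]]
ft_force: [-0.8, 0.0, -0.3]
grip_width: 0.0352
gripper_force: 30.0
0.1 target [ 0.4382 -0.026   0.182 ] shift cm [-0.07 -0.01 -0.06] turn [ 0.23 -0.04 -0.49]
0.05 target [ 0.4607 -0.0342  0.1381] shift cm [ 2.19 -0.83 -4.45] turn [ 0.23 -0.04 -0.49]
0.03 target [ 0.4697 -0.0375  0.1205] shift cm [ 3.09 -1.16 -6.2 ] turn [ 0.23 -0.04 -0.49]
[-18.4   4.4 114.   -1.3  32.9  92. ]
```

View pics/wrist2.png

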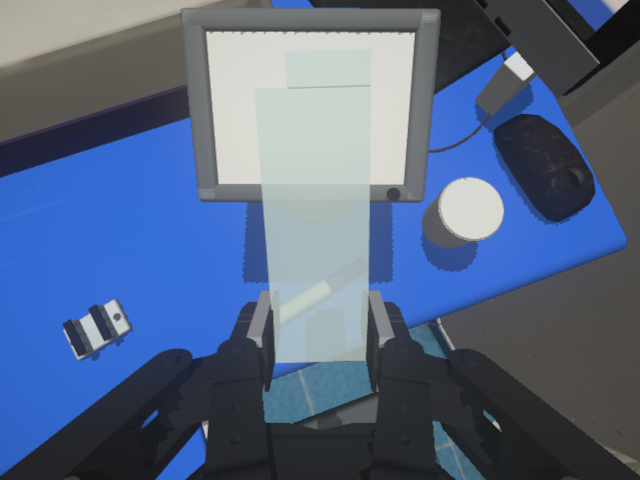

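View pics/pan2.png

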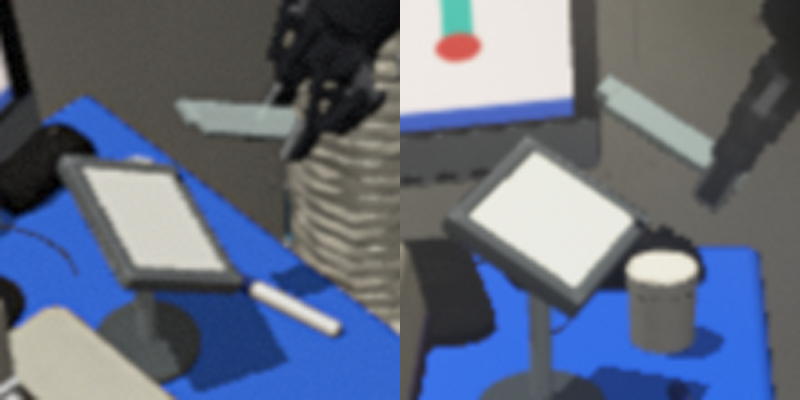

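In the wrist view the window corners are near (206,31), (414,32), (407,187) and (214,185). The plate's label end is at the top with the notch at top left, and its clear end is at row 362. The plate looks slightly skewed, so I'll fit its edges and the window's edges.

```bash
cat >> h.py <<'E'
def edge(g,vert,rng,lo,hi):
    # strongest step along lo..hi for each line in rng; robust line fit -> homogeneous line
    P=[]
    for t in rng:
        p=(g[t,lo:hi] if vert else g[lo:hi,t]).astype(float); d=np.abs(np.gradient(cv2.GaussianBlur(p[None],(0,0),1)[0])); k=int(d[1:-1].argmax())+1
        a,b,c=d[k-1:k+2]; x=lo+k+.5*(a-c)/(a-2*b+c+1e-9); P.append((x,t) if vert else (t,x))
    vx,vy,x0,y0=cv2.fitLine(np.float32(P),cv2.DIST_HUBER,0,.01,.01).ravel()
    return np.cross([x0,y0,1],[x0+vx,y0+vy,1])
def X(a,b): p=np.cross(a,b); return p[:2]/p[2]
def panelpose(i,q):  # q: TL TR BR BL pixels -> centre, axes in world
    K=np.array([[foc(i),0,i["cx"]],[0,foc(i),i["cy"]],[0,0,1.]])
    o=np.array([[.042,.057,0],[.042,-.057,0],[-.042,-.057,0],[-.042,.057,0]])
    ok,r,t=cv2.solvePnP(o,np.float64(q),K,None,flags=cv2.SOLVEPNP_ITERATIVE)
    R=np.array(i["orientation"])@cv2.Rodrigues(r)[0]; return i["xyz"]+np.array(i["orientation"])@t.ravel(),R
E
python3 - <<'E'
from h import *
i=load("pics/wrist2.png"); g=i["color"].min(2); s=status.observe(); T=np.array(s["tool_rot"])
l=edge(g,1,range(50,170),198,226); r=edge(g,1,range(50,170),398,422)
t=edge(g,0,list(range(220,275))+list(range(385,405)),22,42); b=edge(g,0,list(range(222,250))+list(range(376,385)),176,194)
q=[X(l,t),X(r,t),X(r,b),X(l,b)]; print(np.round(q,1).tolist())
C,R=panelpose(i,q); print("C",C.round(4),"heading",np.degrees(np.arctan2(R[1,0],R[0,0])).round(2),np.degrees(np.arctan2(-R[0,1],R[1,1])).round(2),"slope",np.degrees(np.arcsin(R[2,0])).round(2),"ylevel",R[2,1].round(3))
W=[]
z=Ro.identity()
_,Rg=goal(.1); n=-Rg[:,2]
for p in q:
    o,d=ray(i,*p); W.append(o+d*((C0-o)@n)/(d@n))
W=np.array(W); print("plane cast centre",W.mean(0).round(4),[np.linalg.norm(W[k]-W[k-1]).round(4) for k in range(4)], "top edge heading",np.degrees(np.arctan2(*(W[1]-W[0])[[1,0]])).round(2),np.degrees(np.arctan2(*(W[2]-W[3])[[1,0]])).round(2))
# plate in tool frame, top face
red=i["color"][...,0]
L=edge(red,1,range(205,285),250,285); Rr=edge(red,1,range(205,285),358,380); B=edge(red,0,range(285,360),352,372)
L2=edge(red,1,range(105,180),248,270); R2=edge(g,1,range(100,180),360,382); Tt=edge(g,0,range(295,362),44,60)
co=np.array(i["xyz"])
for nm,p in(("BL",X(L,B)),("BR",X(Rr,B)),("TR",X(R2,Tt)),("TL'",X(L2,Tt)),("TRb",X(Rr,Tt)),("TLb",X(L,Tt))):
    o,d=ray(i,*p); o=T.T@(o-s["position"]); d=T.T@d; print(nm,p.round(1),((o+d*((-.0189-.003)-o[2])/d[2])*1000).round(1))
E
```

```text
[[205.6, 30.9], [414.4, 32.1], [403.1, 184.2], [218.2, 183.5]]
C [ 0.546  -0.0567  0.1477] heading -19.65 -19.58 slope 28.61 ylevel 0.002
plane cast centre [ 0.5449 -0.0563  0.1499] [np.float64(0.083), np.float64(0.1128), np.float64(0.0828), np.float64(0.1129)] top edge heading -109.78 -109.7
BL [274.7 362.8] [-11.7 -18.7 -21.9]
BR [367.  359.9] [-10.3  17.1 -21.9]
TR [370.8  48.6] [ 98.6  13.7 -21.9]
TL' [250.8  52.3] [ 97.6 -21.7 -21.9]
TRb [371.5  48.6] [ 98.6  13.9 -21.9]
TLb [250.7  52.3] [ 97.6 -21.8 -21.9]
```

The wrist view puts the window centre at (0.545, -0.0565, 0.150) with a heading of -19.65°. Its size checks out, and this is a closer measurement than the first one. The plate has slipped about -1.65° about tool z, so I'll check its pitch with PnP and retarget.

```bash
cat >> h.py <<'E'
C1=np.array([.545,-.0565,.150]); H1=-19.65
def plate(i,q,s):  # q: BL BR TR TL of the upper face -> plate pose in the tool frame
    K=np.array([[foc(i),0,i["cx"]],[0,foc(i),i["cy"]],[0,0,1.]])
    o=np.array([[-.055,.018,.003],[-.055,-.018,.003],[.055,-.018,.003],[.055,.018,.003]])
    ok,r,t=cv2.solvePnP(o,np.float64(q),K,None); Rc=np.array(i["orientation"]); S=np.array(s["tool_rot"])
    return S.T@(i["xyz"]+Rc@t.ravel()-s["position"]), S.T@Rc@cv2.Rodrigues(r)[0]
def goal2(out,lab=(.0815,-.0035,-.0189),yaw=-1.65,C=C1,h=H1):
    x=Ro.from_euler('ZY',[h,-np.degrees(.5)],degrees=True).as_matrix()[:,0]
    y=np.array([-np.sin(np.radians(h)),np.cos(np.radians(h)),0]); z=np.cross(x,y)
    R=np.c_[x,-y,-z]@Ro.from_euler('z',-yaw,degrees=True).as_matrix(); return C+out*z-R@np.array(lab),R
def go2(out,**k):
    s=status.observe(); p,R=goal2(out,**k); S=np.array(s["tool_rot"])
    print(out,"shift cm",((p-s["position"])*100).round(2),"turn",np.degrees(Ro.from_matrix(R@S.T).as_rotvec()).round(2))
E
python3 - <<'E'
from h import *
i=load("pics/wrist2.png"); s=status.observe()
p,R=plate(i,[(274.7,362.8),(367.,359.9),(370.8,48.6),(250.8,52.3)],s); print(p.round(4),"x",R[:,0].round(3),"z",R[:,2].round(3))
p,R=plate(i,[(275,362),(370,362),(371,49.5),(251,49.5)],s); print(p.round(4),"x",R[:,0].round(3),"z",R[:,2].round(3))
go2(.10);go2(.06);go2(.03)
E
```

```text
[ 0.0433 -0.0024 -0.0176] x [ 1.    -0.029  0.009] z [ 0.01   0.012 -1.   ]
[ 0.0437 -0.0021 -0.0179] x [ 0.999 -0.031  0.021] z [ 0.021 -0.011 -1.   ]
0.1 shift cm [ 0.16  0.54 -0.04] turn [ 0.97 -0.23 -1.54]
0.06 shift cm [ 1.97 -0.11 -3.55] turn [ 0.97 -0.23 -1.54]
0.03 shift cm [ 3.32 -0.59 -6.19] turn [ 0.97 -0.23 -1.54]
```

```bash
python3 -m handwheel '0.3 0.5 -0.5 0.3 -0.1 -0.5 0.2; 0.9 0.3 -1.5 0.6 -0.2 -1 0.2; 1.5 0.1 -2.5 1 -0.2 -1.5 0.2; 2.1 -0.2 -3.7 1 -0.2 -1.5 0.2; 2.6 -0.3 -4.7 1 -0.2 -1.5 0.2; 3 -0.5 -5.5 1 -0.2 -1.5 0.2; 3.3 -0.6 -6.1 1 -0.2 -1.5 0.2; 3.3 -0.6 -6.1 1 -0.2 -1.5 0.2' 30
python3 -m handwheel '0 0 0 0 0 0 0.2; 0 0 0 0 0 0 0.2; 0 0 0 0 0 0 0.2' 30
python3 - <<'E'
from h import *
go2(.03)
for n in("scene","side","wrist"): grab(n,f"pics/{n}3.png")
a=load("pics/scene3.png");b=load("pics/side3.png")
m=np.hstack([cv2.resize(i["color"][y:y+110,x:x+110],(400,400),interpolation=cv2.INTER_CUBIC) for i,x,y in((a,245,140),(b,275,135))])
cv2.imwrite("pics/pan3.png",m[:,:,::-1])
E
```

```text
time_s: 5.85
position: [0.4718, -0.032, 0.1199]
tool_rot: [[0.818, -0.36, 0.449], [-0.323, -0.933, -0.16], [0.477, -0.014, -0.879]]
ft_force: [-0.1, 0.1, -0.1]
grip_width: 0.0355
gripper_force: 30.1
time_s: 6.1
position: [0.4714, -0.0319, 0.1211]
tool_rot: [[0.816, -0.361, 0.451], [-0.323, -0.933, -0.161], [0.478, -0.014, -0.878]]
ft_force: [-0.1, -0.6, -0.3]
grip_width: 0.0354
gripper_force: 30.1
0.03 shift cm [ 0.07  0.02 -0.05] turn [-0.05 -0.03  0.05]
```

View pics/wrist3.png

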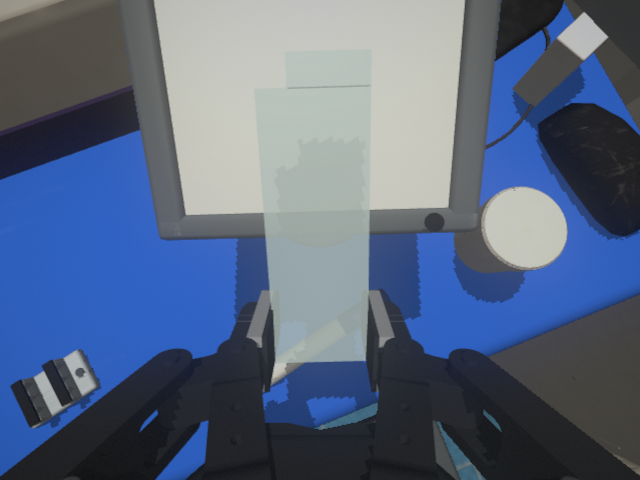

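View pics/pan3.png

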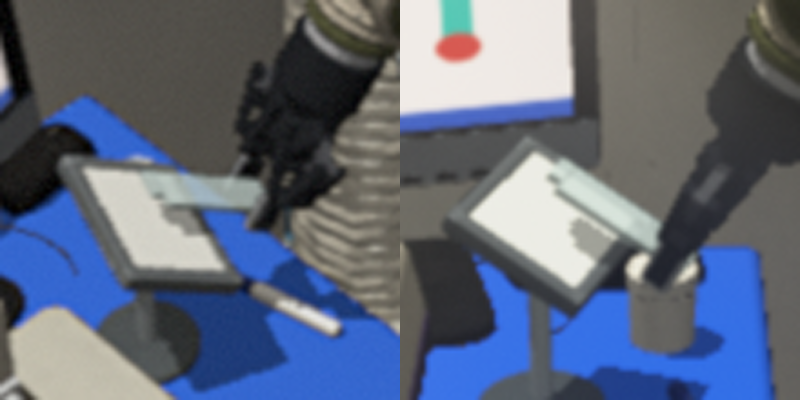

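The plate hangs in front of the window, parallel to it, with clear space all round. In the wrist view the window's lower corners are near (185,215) and (450,208). I'll check the position relative to the panel from this same view.

```bash
python3 - <<'E'
from h import *
i=load("pics/wrist3.png"); g=i["color"].min(2); s=status.observe()
l=edge(g,1,range(20,200),150,195); r=edge(g,1,range(20,195),440,475); b=edge(g,0,list(range(195,258))+list(range(378,440)),203,222)
print("BL,BR",X(l,b).round(1),X(r,b).round(1))
_,R=goal2(.03,yaw=0); x,y,z=R[:,0],-R[:,1],-R[:,2]
def cast(p):
    o,d=ray(i,*p); w=o+d*((C1-o)@z)/(d@z)-C1; return (np.array([w@x,w@y,w@z])*1000).round(1)
print("window low corners panel frame",cast(X(l,b)),cast(X(r,b)), "want -42,+-57; upper side pts",cast(X(l,[0,1,-20])),cast(X(r,[0,1,-20])))
S=np.array(s["tool_rot"])
for nm,v in(("nominal",(.0815,-.0035,-.0189)),("pnp",np.array([.0435,-.0023,-.0178])+.038*np.array([1,-.029,.012]))):
    w=s["position"]+S@np.array(v)-C1; print(nm,"label in panel mm",(np.array([w@x,w@y,w@z])*1000).round(1))
px=S@np.array([.9995,-.029,.01]); print("plate x in panel",px@x,px@y,px@z, "q",np.round(s["q"],1), "vel",np.abs(s["qvel"]).max(),s["time_s"])
E
```

```text
BL,BR [185.3 214.6] [447.7 207. ]
window low corners panel frame [-41.7  56.5  -0. ] [-41.6 -56.4  -0. ] want -42,+-57; upper side pts [32.6 56.6 -0. ] [ 29.3 -56.4   0. ]
nominal label in panel mm [-0.4 -0.6 30.5]
pnp label in panel mm [-0.4 -0.7 28.9]
plate x in panel 0.999909058200827 -0.001006039542087116 -0.011050484712195087 q [-17.8  14.2 115.6  -2.4  21.6  95.6] vel 0.15124612041915753 6.25
```

Everything agrees to within about 1 mm: the label is at (-0.4, -0.6, 30) mm in the panel frame. I'll settle briefly and hand the job in.

```bash
python3 -m handwheel '0 0 0 0 0 0 0.2; 0 0 0 0 0 0 0.2; 0 0 0 0 0 0 0.2; 0 0 0 0 0 0 0.2; 0 0 0 0 0 0 0.2; 0 0 0 0 0 0 0.2' 30
python3 -c "
from rig import env
print(env.close_job())"
```

```text
time_s: 6.75
position: [0.4714, -0.032, 0.1205]
tool_rot: [[0.817, -0.361, 0.45], [-0.324, -0.932, -0.161], [0.478, -0.014, -0.878]]
ft_force: [-0.0, -0.2, -0.5]
grip_width: 0.0356
gripper_force: 30.1
the job is handed in; nothing more can be done
None
```

The job is handed in at 6.75 s: the arm is holding the notched plate by its clear end, label end up the slope and parallel to the panel within about 1°, with the middle of its label end measured about 3 cm in front of the window centre and nothing touching the panel.

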